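Set the length stop and lock it with its wing nut

TASK

Set the length stop on the saw table: with a fingertip, push the blue stop carriage along its rail to the left until it is fully home against the red end stop, then run its loose brass wing nut down clockwise (seen from above) until it is snug on the washer, by repeated fingertip strokes against the wings. Only push: do not pinch the carriage or the wing nut between the fingers, and do not disturb the wooden offcut and the hex nut lying on the jig's board, the sanding block or the white strip beside it.

Things in the scene. Friction and masses are not known exactly. Their poses are not given: they have to be found in the camera images.
- jig: Fixed jig, yaw within 0.25 rad of the world's. Origin on the table under the rail's centre line; x points away from the robot, y left along the rail. In its frame, mm: plywood board x -90 to 56, y -160 to 140, top z 18; rails x -28 to 28, top z 26; wooden fence on the far side x 40 to 56, top z 95; red end stop block y 95 to 113, x -28 to 28, top z 44.
- carriage (a joint): Position of the blue carriage in m, growing to the left (jig +y); starts at 0 to 0.05; 0.11 = home, against the red end stop (hard stop). Carriage 60 (x) by 70 (y) mm, z 26 to 54; its middle and the wing nut's axis lie at jig x = 0, y = this value - 0.05 m. Captive on the rail, about 4 N of friction (slow push), stays where left.
- push_face (a point): Centre of the carriage's right (bare aluminium, jig -y) face, 42 mm above the table: the place to push toward jig +y.
- wing_nut (a joint): Angle of the brass wing nut in rad, growing clockwise from above (tightening); starts at 0.3 to 2.6; 7.4 = snug (hard stop). At 0 the wings lie along the jig's x. It rides on the carriage's upright stud, sinks 1.75 mm a turn, turns either way with about 0.05 N m of friction and stays where left.
- nut_center (a point): Point on the nut's axis at mid-height of the wings, 75 to 77 mm above the table; turns with the nut, its x axis along one wing, the other opposite. Wings: upright plates 6 mm thick, to 34 mm from the axis, from 10 mm below to 11 mm above this point. Hub radius 12.5, stud radius 6, its top 11 mm above this point. Fence face 40 mm beyond the axis; near side open.
- offcut: Bystander, not to be disturbed: wooden offcut 45x85x18 mm lying on the jig's board in front of the rail's left part. Origin at the centre of its underside.
- spare_nut: Bystander, not to be disturbed: loose steel hex nut 23x26x11 mm lying on the jig's board near its right end. Origin at the centre of its underside.
- sanding_block: Bystander, not to be disturbed: wooden sanding block 60x110x32 mm left of the jig. Origin at the centre of its underside.
- setting_strip: Bystander, not to be disturbed: white setting strip 20x170x8 mm right of the jig. Origin at the centre of its underside.

How it is judged (in metres and radians):
On the way, in this order (a step that is already met when the one before it is completed fails the run):
1. the carriage is pushed home against the red end stop (value of joint carriage above 0.1085 m), for 0.2 s.
2. the wing nut is run down snug, the carriage still home (value of joint carriage above 0.1085 m and value of joint wing_nut above 7.28 rad), for 0.2 s.
At the end, for the whole second after the job is handed in: The carriage is home (joint carriage above 0.1085 m, within 1.5 mm of the end stop), the wing nut is snug (joint wing_nut above 7.28 rad, within 0.12 rad of its stop), and the offcut, hex nut, sanding block and white strip are each within 15 mm of its start (all of step 2 and not (distance of any of offcut, spare_nut, sanding_block, setting_strip from where it was at the start of the episode above 0.015 m)); the robot touches nothing.
It fails at once if the carriage or the wing nut is pinched: fingers press on both its opposite faces, both sides of one wing, or both wing tips at once (over 1 N each) ((contact force between the fingers and carriage_c1 above 1 N and contact force between the fingers and carriage_c2 above 1 N) or (contact force between the fingers and wing_nut_c2 above 1 N and contact force between the fingers and wing_nut_c3 above 1 N) or (contact force between the fingers and wing_nut_c6 above 1 N and contact force between the fingers and wing_nut_c7 above 1 N) or (contact force between the fingers and wing_nut_c4 above 1 N and contact force between the fingers and wing_nut_c8 above 1 N)).
It fails at once if the offcut, the hex nut, the sanding block or the white strip is moved by more than 15 mm (distance of any of offcut, spare_nut, sanding_block, setting_strip from where it was at the start of the episode above 0.015 m).
It also fails if it takes over 64 s, if anything falls off the work surface, if the arm or the gripper's body presses on something with over 40 N, if the wrist force passes 120 N, or if a joint passes its speed limit or range.

ROBOT

A 6-joint arm with a two-finger parallel gripper is mounted at the origin on the work surface; the furniture and walls round the work are solid. World frame = base frame: x ahead of the robot, y to its left, z up, the work surface at z = 0. Lengths are in m, angles in degrees, forces in N, time in s.
With the tool pointing down it reaches from about 0.25 to 0.725 m from the base axis. Payload 9.7 kg.
Tool frame: the origin (TCP) lies midway between the tips of the shut fingers; the grasp point (between the pads) lies 19 mm behind it; z points along the fingers, x is the direction in which the jaws open and shut, and the axes are right-handed (so a half turn about z gives the same grasp; the last joint's range is limited). The gripper opens to 85 mm and grips with 20 to 120 N. Pads are 22 mm wide; open, the fingers measure 114 mm over their backs; the gripper's body (76 mm by 85 mm) begins 54 mm behind the grasp point. The pads swing forward as they close: fully open they stand 13 mm farther back than shut.
Start: joints at [71.448, 4.979, 10.078, 95.1, 0, 90], TCP at [0.175, 0.521, 0.208] pointing down, gripper open.
Joint ranges: [-179.16, 179.16], [-48.56, 103.87], [-65.8, 70.77], [-126.05, 130.52], [-82.76, 87.17], [-180, 180]. Speed limits (degrees/s): [127.2, 127.2, 147.25, 180, 180, 180].

INTERFACE

Orientations are given as [roll, pitch, yaw] about the fixed x, y, z axes, in that order (R = Rz(yaw) Ry(pitch) Rx(roll)).
In Python, from workcell import sensors, camera, get_calibration, bot, recognise, place_of gives the robot as it stands. The module is installed in compiled form; this text tells all that it offers.
- The arm moves only by the tool send_rows, never from a script. Its argument "plan" is a list of rows, each a list of 3 entries, a list of its own where there are three numbers: the shift along the tool's x, y, z normalised to -1 to 1, where 1 is 0.3 m, then the turn, a rotation vector about the tool's x, y, z normalised to -1 to 1, where 1 is pi rad, then the closure, from -1 (fully open) to 1 (shut). In form: [[[x, y, z], [rx, ry, rz], claw], ...]. A call has 1 to 10 rows; each row is the pose to reach, as a shift and turn from the pose commanded when the call began, along the tool's axes at that moment, turning the shorter way round; what a row does not reach only later rows make up. A row lasts 1/10 s, in which the tool goes at most 50 mm and 8.59 degrees, less where a joint would pass 70% of its speed; a pose out of reach is approached as far as the arm can. A call with a number of a shift or a turn outside -1 to 1 is refused whole. A call with a gripper value outside its range is refused whole. The fingers move at their own pace and stop on an object; "force" is the grip in N (left out, the last holds). Time passes only in rows, so rows that repeat a pose let the fingers close. It gives the time, the measured TCP pose, the force and the opening at its end, in the units of the state.
- sensors.get_obs(): the state, without advancing time (a new reading comes with each control period).
- camera(name): name is "side" or "top" or "wrist"; returns the picture (384x512x3 uint8, blue, green, red); there is no depth.
- get_calibration(name): a dict with "fx", "fy", "cx", "cy" (pixels), "R" (3x3) and "t" (3): a world point X has camera coordinates R X + t. Camera axes: x right, y down, z forward; pixel columns grow to the right and rows downward; lengths in m; the calibration is good to about 2 mm. A picture is of the moment at which its call begins: read the wrist's pose just before it. get_calibration takes no time and is no camera call; for the wrist camera it gives the pose at the moment of the call.
- bot.job_done(): hands the job in, once; it reports no verdict.
Trained networks look in the newest picture that a camera, given by its name, has taken for a name from the list of things; names that differ only in an ending like _2 or _b are one class to them, and where a whole thing is asked for, a point or a joint stands for the part that bears it (a point fixed in the world has none). Each returns a list of dicts, best first, with "p" (0 to 1); they miss things now and then, are a little off and sometimes report something else, mostly with a low value. They report only what shows in the picture. A call takes as long as a camera call.
- recognise(label, camera): "point" ([column, row] in pixels, amid what is visible of it).
- place_of(label, camera): "point" ([column, row] in pixels: a listed point, or the origin of a listed thing).
The state is a dict: "time": time; "q": joint angles; "qd": joint speeds; "joint_efforts": joint torques, N m; "ee_pos": TCP position; "tcp_rot": TCP orientation; "wrist_force": force on the tool from outside, world axes, zero at the start; "torque": the same for the moment, N m; "opening": finger opening in m.
Only numpy, scipy, OpenCV 4.12 (cv2) and the standard library are available. Lean on these libraries where they do the work, as an engineer would, in place of code of your own. Each camera call takes 0.05 s, during which the arm holds its last target. There are 200 camera calls.

## Working session

There is one attempt and no reset: what is moved stays moved. The work goes in short steps, Python scripts to look and compute and a tool call to move; the robot and the scene stay as the last step left them, time stands still between calls to the robot, and variables do not carry over. Pictures are saved under pics/ and viewed, on a budget of 10 in all, crops included, one or two more only if the job needs it, and the job is handed in when it is done.

Besides the shell and the picture viewer there is one more tool, called after ">>>" as name(argument=value, ...), one argument or row to a line, values as JSON. send_rows: Moves the arm, as the interface text tells. Scaled input: -1 to 1 covers 0.3 m each way for a shift and pi rad each way for a turn. Its arguments: {"type":"object","properties":{"plan":{"type":"array"},"force":{"type":"number"}},"required":["plan"]}

```bash
mkdir -p pics; cat > h.py <<'E'
import numpy as np, cv2
from workcell import sensors, camera, get_calibration, bot, recognise, place_of
def ray(c,px):
    k=get_calibration(c);R=np.array(k["R"]);t=np.array(k["t"])
    d=R.T@np.array([(px[0]-k["cx"])/k["fx"],(px[1]-k["cy"])/k["fy"],1]);return -R.T@t,d
def onz(c,px,z):
    o,d=ray(c,px);return o+d*(z-o[2])/d[2]
def proj(c,X):
    k=get_calibration(c);p=np.array(k["R"])@np.array(X)+np.array(k["t"]);return [k["fx"]*p[0]/p[2]+k["cx"],k["fy"]*p[1]/p[2]+k["cy"]]
E
python3 - <<'E'
from h import *
np.set_printoptions(precision=3,suppress=True)
ims=[camera("top"),camera("side")]
cv2.imwrite("pics/a.png",ims[0]);cv2.imwrite("pics/b.png",ims[1])
Z=dict(jig=0,push_face=.042,nut_center=.076,offcut=.018,spare_nut=.018,sanding_block=0,setting_strip=0,carriage=.04)
for c in("top","side"):
  print(c,get_calibration(c)["t"])
  for n,z in Z.items():
    for r in place_of(n,c)[:2]: print(n,round(r["p"],2),np.array(r["point"]),onz(c,r["point"],z))
o=sensors.get_obs();print(o["time"],o["ee_pos"],o["tcp_rot"],o["wrist_force"],o["opening"])
E
```

```text
top [0.121 0.53  1.232]
jig 0.9 [257.5 185.5] [0.521 0.114 0.   ]
jig 0.67 [267.7 180. ] [0.538 0.083 0.   ]
push_face 0.66 [280.1 181.8] [0.53  0.049 0.042]
nut_center 0.62 [269.8 180.7] [0.531 0.081 0.076]
offcut 0.76 [231.7 201.6] [0.471 0.191 0.018]
spare_nut 0.51 [274.6 196.2] [0.488 0.063 0.018]
sanding_block 0.55 [160.9 182.5] [0.528 0.406 0.   ]
setting_strip 0.59 [346.4 187.4] [ 0.517 -0.157  0.   ]Traceback (most recent call last):
  File "<stdin>", line 9, in <module>
ValueError: it knows: jig, nut_center, offcut, push_face, sanding_block, setting_strip, spare_nut
```

View pics/a.png

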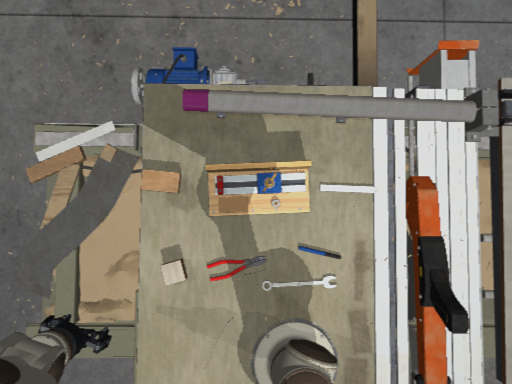

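View pics/b.png

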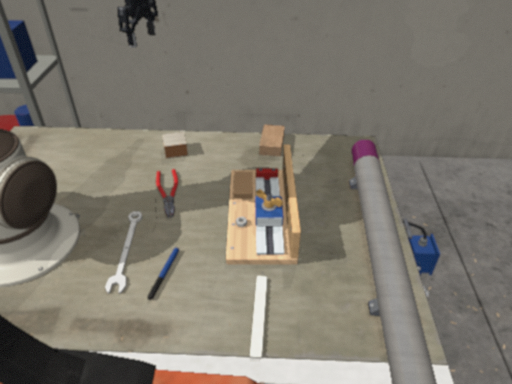

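The top and side views show the jig near world (0.52, 0.11) with almost no yaw. The carriage is at top pixel (270,182) and the spare nut at (276,203). Next I'll read the state and move the wrist camera over the jig.

```bash
python3 - <<'E'
from h import *
from scipy.spatial.transform import Rotation as Ro
np.set_printoptions(precision=3,suppress=True)
o=sensors.get_obs();print(o)
R=Ro.from_euler('xyz',o["tcp_rot"],degrees=True).as_matrix();print(R)
k=get_calibration("wrist");Rc=np.array(k["R"]);C=-Rc.T@k["t"];print("cam in tool",R.T@(C-np.array(o["ee_pos"])),"axis",R.T@Rc.T, k["fx"])
E
```

```text
{'time': 0.45, 'q': array([71.448,  4.982, 10.075, 95.1  , -0.001, 90.002]), 'qd': array([ 0.035, -0.117,  0.026,  0.009,  0.006,  0.   ]), 'joint_efforts': array([  0.   , -51.956,  46.446,   0.002,  -0.   ,  -0.   ]), 'ee_pos': array([0.175, 0.521, 0.208]), 'tcp_rot': array([179.999,   0.007,  71.445]), 'wrist_force': array([-0.012,  0.425,  0.522]), 'torque': array([-0.019,  0.012, -0.   ]), 'opening': 0.08571845034119253}
[[ 0.318  0.948 -0.   ]
 [ 0.948 -0.318 -0.   ]
 [-0.     0.    -1.   ]]
cam in tool [-0.    -0.068 -0.166] axis [[ 1.     0.001  0.001]
 [-0.001  0.964  0.266]
 [-0.    -0.266  0.964]] 324.0577929724344
```

>>> send_rows(
  plan=[
    [[-0.667, 0.967, -0.267], [0, 0, -0.103], -1],
    [[-0.667, 0.967, -0.267], [0, 0, -0.103], -1],
    [[-0.667, 0.967, -0.267], [0, 0, -0.103], -1],
    [[-0.667, 0.967, -0.267], [0, 0, -0.103], -1],
    [[-0.667, 0.967, -0.267], [0, 0, -0.103], -1],
    [[-0.667, 0.967, -0.267], [0, 0, -0.103], -1],
    [[-0.667, 0.967, -0.267], [0, 0, -0.103], -1],
    [[-0.667, 0.967, -0.267], [0, 0, -0.103], -1],
    [[-0.667, 0.967, -0.267], [0, 0, -0.103], -1],
  ],
)

```text
time: 1.35
ee_pos: [0.3876, 0.2378, 0.2884]
tcp_rot: [179.9, -0.0, 89.8]
wrist_force: [0.3, 0.8, -0.4]
opening: 0.0853
```

>>> send_rows(
  plan=[
    [[-0.5, 0.38, -0.14], [0, 0, 0], -1],
    [[-0.5, 0.38, -0.14], [0, 0, 0], -1],
    [[-0.5, 0.38, -0.14], [0, 0, 0], -1],
    [[-0.5, 0.38, -0.14], [0, 0, 0], -1],
    [[-0.5, 0.38, -0.14], [0, 0, 0], -1],
    [[-0.5, 0.38, -0.14], [0, 0, 0], -1],
  ],
)

```text
time: 1.95
ee_pos: [0.5005, 0.0897, 0.3292]
tcp_rot: [-179.9, -0.0, 89.9]
wrist_force: [0.3, -0.1, 0.5]
opening: 0.0855
```

```bash
cat > look.py <<'E'
from h import *
import sys
np.set_printoptions(precision=3,suppress=True)
im=camera("wrist");im=cv2.resize(im,None,fx=1.5,fy=1.5,interpolation=cv2.INTER_CUBIC)
cv2.imwrite(f"pics/{sys.argv[1]}.png",im)
Z=dict(jig=0,push_face=.042,nut_center=.076,offcut=.018,spare_nut=.018)
for n,z in Z.items():
    for r in place_of(n,"wrist")[:2]: print(n,round(r["p"],2),np.array(r["point"]),onz("wrist",r["point"],z))
o=sensors.get_obs();print(o["time"],o["ee_pos"],o["tcp_rot"],o["q"],o["wrist_force"],o["opening"])
E
python3 look.py c
```

```text
jig 0.58 [271.4 163.3] [0.524 0.121 0.   ]
push_face 0.84 [222.9 170. ] [0.526 0.049 0.042]
push_face 0.44 [244.3 174.3] [0.532 0.08  0.042]
nut_center 0.77 [246.  175.4] [0.526 0.083 0.076]
offcut 0.82 [319.9 124.9] [0.464 0.189 0.018]
spare_nut 0.66 [232.3 126. ] [0.466 0.062 0.018]
2.25 [0.5  0.09 0.33] [179.988  -0.007  90.088] [ 10.253   3.994  23.078 109.071   0.005  10.165] [-0.557  0.204  0.014] 0.08552663692997564
```

View pics/c.png

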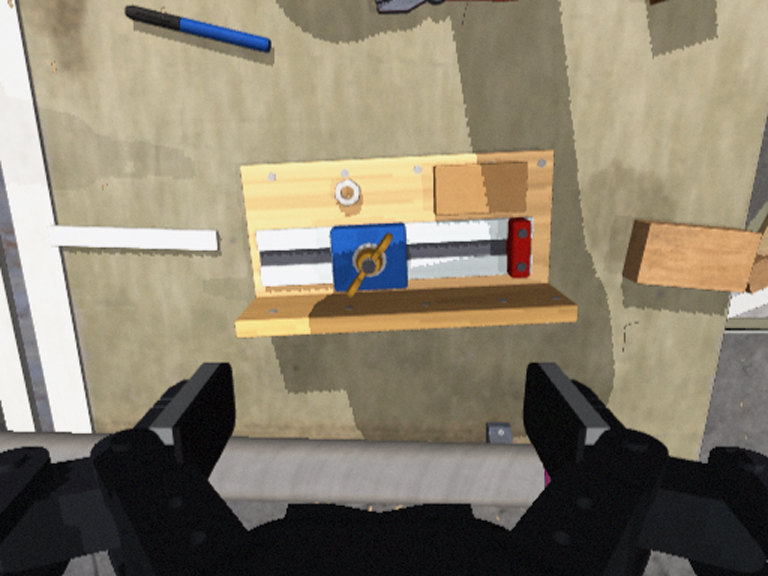

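The wrist view is clear (crop scale 1.5). The near board edge runs (240,165)–(553,150), the carriage centre is at about (369,258), and the wing runs (390,235)–(350,293), an angle of about 0.65 rad. I'll fit the jig pose from the corners.

```bash
python3 - <<'E'
from h import *
from scipy.optimize import least_squares
np.set_printoptions(precision=4,suppress=True)
P=[((-90,-160,18),(240,166)),((-90,140,18),(553,151)),((40,-160,95),(235,322)),((40,140,95),(577,306)),((56,-160,95),(237,338)),((56,140,95),(577,322)),((-28,95,44),(509,220)),((-28,113,44),(529,218)),((28,113,44),(530,276)),((28,95,44),(511,277))]
def W(p,v): 
    c,s=np.cos(p[2]),np.sin(p[2]);return [p[0]+c*v[0]-s*v[1],p[1]+s*v[0]+c*v[1],v[2]]
f=lambda p:np.concatenate([np.array(proj("wrist",W(p,np.array(a)/1000)))-np.array(b)/1.5 for a,b in P])
r=least_squares(f,[.525,.115,.05],loss="soft_l1");p=r.x;print(p,np.degrees(p[2]),f(p).reshape(-1,2))
J=lambda w:(np.array([[np.cos(p[2]),np.sin(p[2])],[-np.sin(p[2]),np.cos(p[2])]])@(np.array(w)[:2]-p[:2]))
for n,px,z in [("nut",(369.5,260),.087),("wl",(390,236),.087),("wr",(350,293),.087),("cNR",(332,227),.054),("cNL",(405,224),.054),("spare",(347,192),.029),("offcR",(436,166),.036)]: print(n,J(onz("wrist",np.array(px)/1.5,z))*1000)
E
```

```text
[0.5255 0.1216 0.0562] 3.22239555796419 [[-1.1466  0.0932]
 [ 0.3243 -1.5862]
 [-1.1663 -0.2502]
 [ 0.7299 -1.3661]
 [-0.8885  0.4872]
 [ 0.0514 -0.402 ]
 [ 1.9064  0.1965]
 [ 1.5078  0.8358]
 [-0.3229  1.0119]
 [-0.1775  0.997 ]]
nut [ -6.7778 -38.1719]
wl [-26.6301 -19.5718]
wr [ 21.8155 -56.9735]
cNR [-32.1908 -71.5367]
cNL [-31.3488  -4.8861]
spare [-60.9815 -57.3135]
offcR [-80.5812  26.5217]
```

>>> send_rows(
  plan=[
    [[-0.223, 0.057, 0.7], [0, 0, 0.477], 1],
    [[-0.223, 0.057, 0.7], [0, 0, 0.477], 1],
    [[-0.223, 0.057, 0.7], [0, 0, 0.477], 1],
    [[-0.223, 0.057, 0.7], [0, 0, 0.477], 1],
    [[-0.223, 0.057, 0.7], [0, 0, 0.477], 1],
    [[-0.223, 0.057, 0.7], [0, 0, 0.477], 1],
    [[-0.223, 0.057, 0.7], [0, 0, 0.477], 1],
    [[-0.223, 0.057, 0.7], [0, 0, 0.477], 1],
    [[-0.223, 0.057, 0.7], [0, 0, 0.477], 1],
    [[-0.223, 0.057, 0.7], [0, 0, 0.477], 1],
  ],
  force=60,
)

```text
time: 3.25
ee_pos: [0.5171, 0.0232, 0.1198]
tcp_rot: [-180.0, -0.0, 3.8]
wrist_force: [-0.0, -0.3, 0.9]
opening: -0.0
```

```bash
python3 look.py d
```

```text
jig 0.83 [271.4  65.1] [0.525 0.121 0.   ]
push_face 0.87 [269.8 166.1] [0.528 0.044 0.042]
nut_center 0.56 [276.4 119.6] [0.527 0.081 0.076]
spare_nut 0.96 [196.4 138.6] [0.468 0.057 0.018]
3.55 [0.517 0.023 0.12 ] [-179.999   -0.005    4.349] [ 2.519 -0.305 -5.097 85.204  0.001 88.169] [0.141 0.183 0.247] 6.818560272956649e-05
```

View pics/d.png

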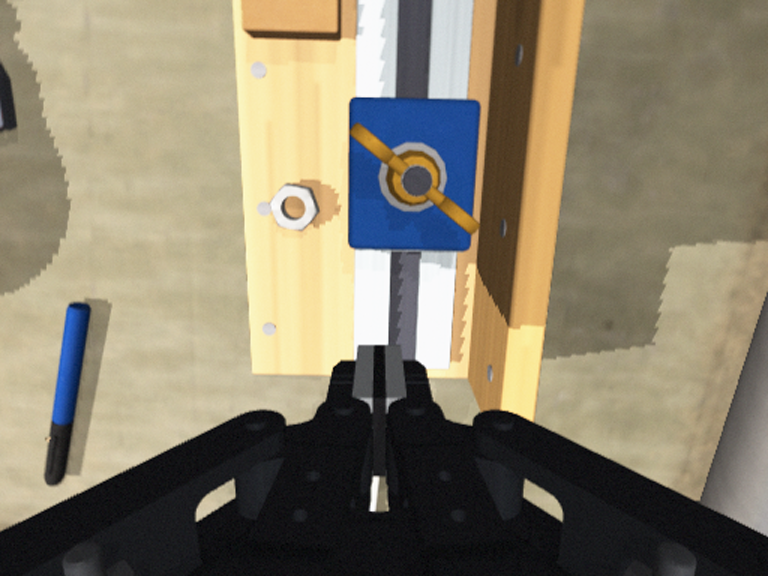

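The shut fingertips (375,350) are narrow and stand behind the carriage's right face (410,248). The wing runs from (355,130) to (475,228). Now I'll lower the arm and push.

>>> send_rows(
  plan=[
    [[0, 0, 0.13], [0, 0, 0], 1],
    [[0, 0, 0.26], [0, 0, 0], 1],
    [[0, -0.02, 0.26], [0, 0, 0], 1],
    [[0, -0.04, 0.26], [0, 0, 0], 1],
    [[0, -0.07, 0.26], [0, 0, 0], 1],
    [[0, -0.1, 0.26], [0, 0, 0], 1],
    [[0, -0.13, 0.26], [0, 0, 0], 1],
    [[0, -0.16, 0.26], [0, 0, 0], 1],
    [[0, -0.19, 0.26], [0, 0, 0], 1],
    [[0, -0.22, 0.26], [0, 0, 0], 1],
  ],
)

```text
time: 4.55
ee_pos: [0.5125, 0.0886, 0.0423]
tcp_rot: [179.9, -0.0, 4.1]
wrist_force: [-2.6, -5.9, 4.0]
opening: -0.0
```

>>> send_rows(
  plan=[
    [[0, -0.03, 0], [0, 0, 0], 1],
    [[0, -0.06, 0], [0, 0, 0], 1],
    [[0, -0.08, 0], [0, 0, 0], 1],
    [[0, -0.1, 0], [0, 0, 0], 1],
    [[0, -0.115, 0], [0, 0, 0], 1],
    [[0, -0.125, 0], [0, 0, 0], 1],
    [[0, -0.125, 0], [0, 0, 0], 1],
  ],
)

```text
time: 5.25
ee_pos: [0.5101, 0.1263, 0.0421]
tcp_rot: [-180.0, -0.0, 4.1]
wrist_force: [-1.2, -2.2, 4.7]
opening: 0.0004
```

>>> send_rows(
  plan=[
    [[0, -0.006, 0], [0, 0, 0], 1],
    [[0, -0.012, 0], [0, 0, 0], 1],
    [[0, -0.018, 0], [0, 0, 0], 1],
    [[0, -0.024, 0], [0, 0, 0], 1],
    [[0, -0.028, 0], [0, 0, 0], 1],
    [[0, -0.028, 0], [0, 0, 0], 1],
  ],
)

```text
time: 5.85
ee_pos: [0.5096, 0.1342, 0.042]
tcp_rot: [-180.0, -0.0, 4.1]
wrist_force: [-0.6, -3.1, 4.9]
opening: 0.0003
```

>>> send_rows(
  plan=[
    [[0, -0.006, 0], [0, 0, 0], 1],
    [[0, -0.012, 0], [0, 0, 0], 1],
    [[0, -0.012, 0], [0, 0, 0], 1],
  ],
)

```text
time: 6.15
ee_pos: [0.5094, 0.1378, 0.042]
tcp_rot: [-180.0, -0.0, 4.1]
wrist_force: [0.1, -3.2, 4.7]
opening: 0.0
```

>>> send_rows(
  plan=[
    [[0, -0.006, 0], [0, 0, 0], 1],
    [[0, -0.012, 0], [0, 0, 0], 1],
    [[0, -0.012, 0], [0, 0, 0], 1],
  ],
)

```text
time: 6.45
ee_pos: [0.5091, 0.1414, 0.042]
tcp_rot: [-180.0, -0.0, 4.1]
wrist_force: [0.2, -1.7, 4.9]
opening: -0.0004
```

```bash
python3 look.py e
```

```text
jig 0.77 [273.2 235.2] [0.524 0.121 0.   ]
push_face 0.95 [281.3 265.9] [0.526 0.12  0.042]
nut_center 0.9 [291.8 231.7] [0.525 0.155 0.076]
offcut 0.66 [182.  141.4] [0.464 0.183 0.018]
offcut 0.33 [279.1 267.3] [0.528 0.106 0.018]
6.75 [0.509 0.141 0.042] [-179.986   -0.022    4.127] [ 15.516   2.05  -11.343  76.583   0.009 101.389] [ 1.476 -1.827  4.939] 0.00010981363124213002
```

View pics/e.png

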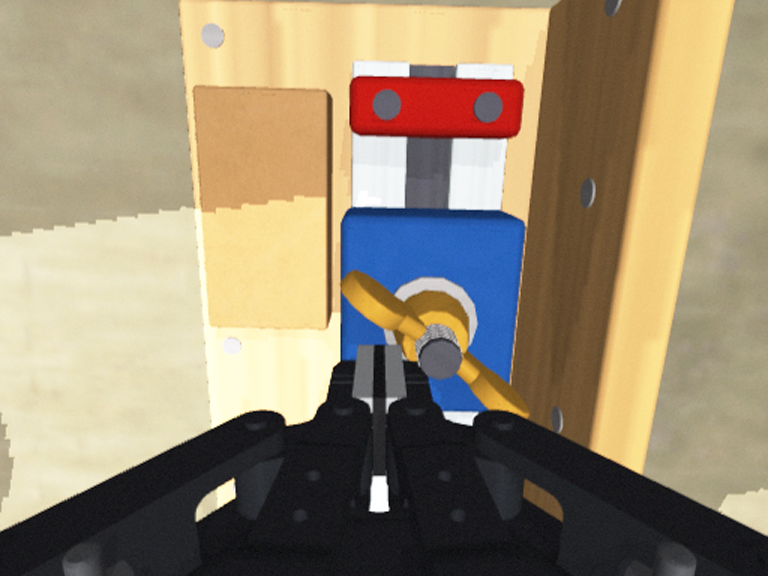

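The carriage is not home. The fingertip shows above the carriage top at (380,346), even though the TCP reads z = 0.042. I'll check the real tip height from the side view.

```bash
python3 - <<'E'
from h import *
im=camera("side")
c=np.array(proj("side",[.509,.141,.05]));x,y=(c-[50,50]).astype(int)
cr=cv2.resize(im[y:y+90,x:x+110],None,fx=7,fy=6.6,interpolation=cv2.INTER_CUBIC);
print(c,x,y)
for z in(.042,.054,.064,.074): 
    p=np.array(proj("side",[.509,.141,z]));q=((p-[x,y])*[7,6.6]).astype(int);print(z,q);cv2.circle(cr,tuple(int(v) for v in q),3,(0,255,0),1)
cv2.imwrite("pics/f.png",cr)
E
```

```text
[260.64712244 188.76352345] 210 138
0.042 [354 352]
0.054 [354 326]
0.064 [355 303]
0.074 [355 280]
```

View pics/f.png

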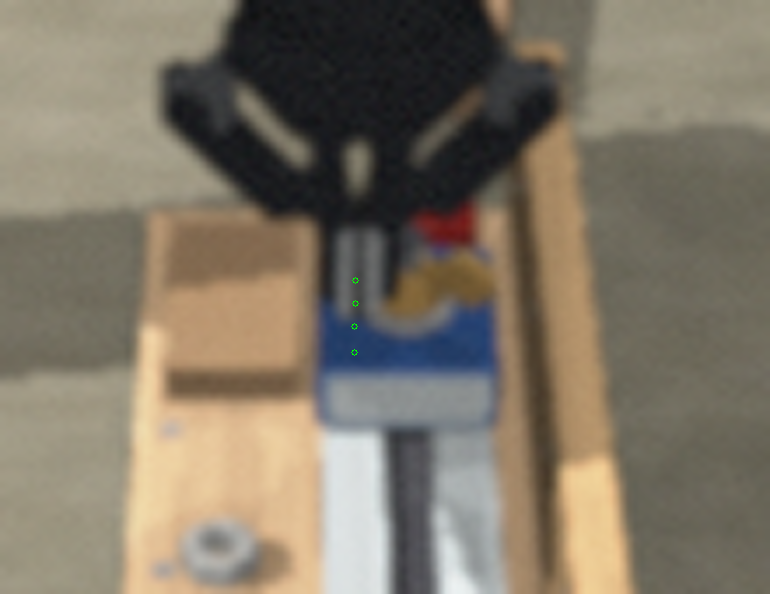

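The side view shows the real tip at about z = 0.062 (crop row 318), roughly 20 mm above the reported TCP, so the finger was riding against the hub. I'll back off, lower by 20 mm and push the face properly.

>>> send_rows(
  plan=[
    [[0, 0.05, 0], [0, 0, 0], 1],
    [[0, 0.15, 0], [0, 0, 0], 1],
    [[0, 0.17, 0], [0, 0, 0], 1],
    [[0, 0.17, 0.035], [0, 0, 0], 1],
    [[0, 0.17, 0.067], [0, 0, 0], 1],
    [[0, 0.17, 0.067], [0, 0, 0], 1],
    [[0, 0.15, 0.067], [0, 0, 0], 1],
    [[0, 0.13, 0.067], [0, 0, 0], 1],
    [[0, 0.11, 0.067], [0, 0, 0], 1],
    [[0, 0.09, 0.067], [0, 0, 0], 1],
  ],
)

```text
time: 7.8
ee_pos: [0.511, 0.1147, 0.022]
tcp_rot: [179.9, -0.0, 4.1]
wrist_force: [1.1, -4.6, 0.7]
opening: -0.0002
```

>>> send_rows(
  plan=[
    [[0, -0.02, 0], [0, 0, 0], 1],
    [[0, -0.04, 0], [0, 0, 0], 1],
    [[0, -0.05, 0], [0, 0, 0], 1],
    [[0, -0.06, 0], [0, 0, 0], 1],
    [[0, -0.065, 0], [0, 0, 0], 1],
    [[0, -0.065, 0], [0, 0, 0], 1],
  ],
)

```text
time: 8.4
ee_pos: [0.5099, 0.1337, 0.022]
tcp_rot: [180.0, -0.1, 4.1]
wrist_force: [3.8, -5.6, -0.3]
opening: -0.0001
```

>>> send_rows(
  plan=[
    [[0, -0.004, 0], [0, 0, 0], 1],
    [[0, -0.008, 0], [0, 0, 0], 1],
    [[0, -0.012, 0], [0, 0, 0], 1],
    [[0, -0.012, 0], [0, 0, 0], 1],
  ],
)

```text
time: 8.8
ee_pos: [0.5098, 0.1339, 0.022]
tcp_rot: [179.6, -0.1, 4.0]
wrist_force: [4.1, -22.4, 3.3]
opening: -0.0001
```

```bash
python3 look.py g
```

```text
jig 0.77 [278.4 237. ] [0.527 0.121 0.   ]
push_face 0.8 [285.4 228.3] [0.525 0.144 0.042]
push_face 0.44 [277.4 235.8] [0.521 0.14  0.042]
nut_center 0.88 [302.5 169.4] [0.524 0.18  0.076]
nut_center 0.46 [283.2 230.4] [0.519 0.157 0.076]
offcut 0.85 [173.2 129.9] [0.465 0.184 0.018]
9.1 [0.51  0.134 0.022] [179.602  -0.069   3.97 ] [ 14.956   2.433 -13.173  74.402  -0.403 100.986] [  4.369 -22.564   3.949] 4.3986910885143295e-05
```

The push stalled at 22 N and the nut is at the expected home spot, so the carriage is home. I'll back off, lift and turn to the start of the first wing stroke.

>>> send_rows(
  plan=[
    [[0, 0.05, 0], [0, 0, 0], 1],
    [[0, 0.05, -0.15], [0, 0, 0], 1],
    [[-0.043, -0.145, -0.31], [0, 0, -0.356], 1],
    [[-0.043, -0.145, -0.46], [0, 0, -0.356], 1],
    [[-0.043, -0.145, -0.46], [0, 0, -0.356], 1],
    [[-0.043, -0.145, -0.46], [0, 0, -0.356], 1],
    [[-0.043, -0.145, -0.46], [0, 0, -0.356], 1],
    [[-0.043, -0.145, -0.46], [0, 0, -0.356], 1],
    [[-0.043, -0.145, -0.46], [0, 0, -0.356], 1],
    [[-0.043, -0.145, -0.46], [0, 0, -0.356], 1],
  ],
)

```text
time: 10.1
ee_pos: [0.4926, 0.1802, 0.1595]
tcp_rot: [-179.9, -0.0, 68.6]
wrist_force: [0.5, 0.8, -0.5]
opening: 0.0001
```

```bash
python3 look.py i; python3 -c "
import numpy as np
d,r=.04,.0867
for k in range(1,11):
  t=np.radians(8*k);print('[[%.4f, %.4f, 0], [0, 0, %.4f], 1],'%(d-d*np.cos(t)+r*np.sin(t),r-d*np.sin(t)-r*np.cos(t),8*k/180))"
```

```text
jig 0.83 [211.3 219.2] [0.525 0.12  0.   ]
push_face 0.87 [229. 228.] [0.527 0.143 0.042]
nut_center 0.68 [265.5 224.9] [0.524 0.179 0.076]
nut_center 0.3 [131.1 197.2] [0.462 0.087 0.076]
offcut 0.88 [247.2 145.1] [0.465 0.186 0.018]
spare_nut 0.57 [131.2 193.9] [0.467 0.062 0.018]
10.4 [0.493 0.18  0.16 ] [-179.972   -0.01    68.114] [20.036  0.797  0.395 89.611  0.027 41.922] [ 0.076 -0.413 -0.474] 0.00024891857675591694
[[0.0125, -0.0047, 0], [0, 0, 0.0444], 1],
[[0.0254, -0.0077, 0], [0, 0, 0.0889], 1],
[[0.0387, -0.0088, 0], [0, 0, 0.1333], 1],
[[0.0520, -0.0080, 0], [0, 0, 0.1778], 1],
[[0.0651, -0.0054, 0], [0, 0, 0.2222], 1],
[[0.0777, -0.0010, 0], [0, 0, 0.2667], 1],
[[0.0895, 0.0051, 0], [0, 0, 0.3111], 1],
[[0.1004, 0.0127, 0], [0, 0, 0.3556], 1],
[[0.1101, 0.0219, 0], [0, 0, 0.4000], 1],
[[0.1184, 0.0323, 0], [0, 0, 0.4444], 1],
```

View pics/i.png

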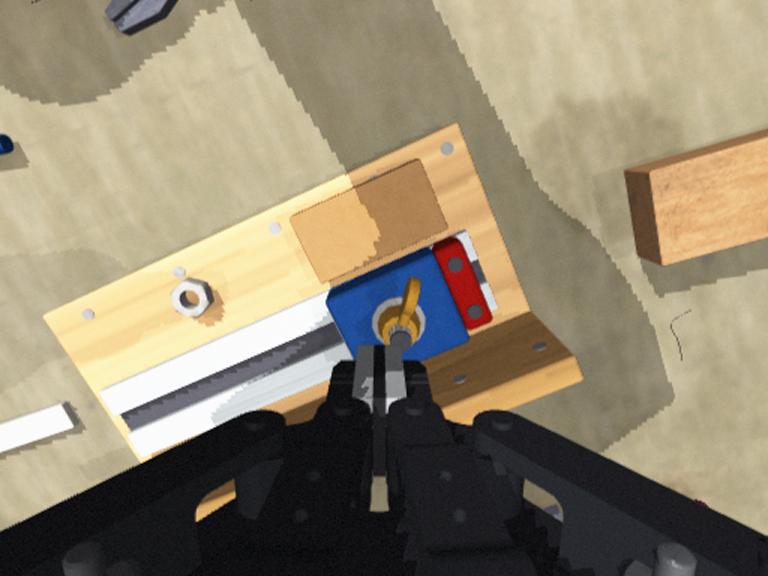

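The near wing in the wrist view runs from the hub (395,325) to its tip (415,282), about φ 40–45°, and the finger is behind it and clear. Now I'll descend.

>>> send_rows(
  plan=[
    [[0, 0, 0.15], [0, 0, 0], 1],
    [[0, 0, 0.27], [0, 0, 0], 1],
    [[0, 0, 0.34], [0, 0, 0], 1],
    [[0, 0, 0.368], [0, 0, 0], 1],
  ],
)

```text
time: 10.8
ee_pos: [0.4917, 0.1794, 0.0468]
tcp_rot: [-179.8, 0.1, 68.2]
wrist_force: [-0.3, 0.3, 0.6]
opening: -0.0001
```

>>> send_rows(
  plan=[
    [[0.0125, -0.0047, 0], [0, 0, 0.0444], 1],
    [[0.0254, -0.0077, 0], [0, 0, 0.0889], 1],
    [[0.0387, -0.0088, 0], [0, 0, 0.1333], 1],
    [[0.052, -0.008, 0], [0, 0, 0.1778], 1],
    [[0.0651, -0.0054, 0], [0, 0, 0.2222], 1],
    [[0.0777, -0.001, 0], [0, 0, 0.2667], 1],
    [[0.0895, 0.0051, 0], [0, 0, 0.3111], 1],
    [[0.1004, 0.0127, 0], [0, 0, 0.3556], 1],
    [[0.1101, 0.0219, 0], [0, 0, 0.4], 1],
    [[0.1184, 0.0323, 0], [0, 0, 0.4444], 1],
  ],
)

```text
time: 11.8
ee_pos: [0.5154, 0.21, 0.0502]
tcp_rot: [-179.9, 0.0, -12.1]
wrist_force: [-2.0, 2.2, -1.2]
opening: 0.0002
```

```bash
python3 look.py j
```

```text
offcut 0.73 [186.4 259.8] [0.464 0.184 0.018]
12.1 [0.515 0.209 0.05 ] [-179.965   -0.037  -11.612] [ 22.103   5.656  -6.647  77.647   0.008 123.716] [-0.516  1.235  1.248] -0.0002689128486691685
```

View pics/j.png

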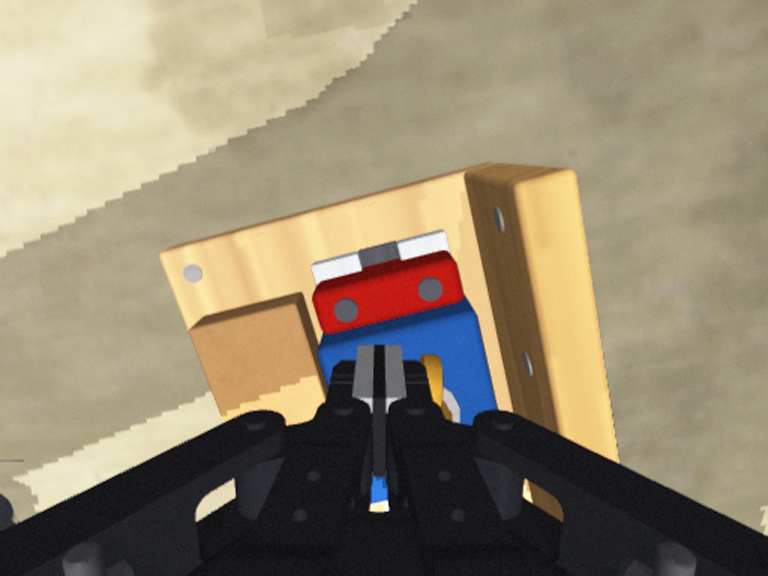

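The wing (430,370) sits on the pushing side of the finger and has been carried round to about φ 105–110°. I'll push it 12° further, lift, and rewind for stroke 2.

>>> send_rows(
  plan=[
    [[0.0125, -0.0047, 0], [0, 0, 0.0444], 1],
    [[0.0189, -0.0064, 0], [0, 0, 0.0667], 1],
    [[0.0189, -0.0064, 0], [0, 0, 0.0667], 1],
    [[-0.002, -0.011, 0], [0, 0, 0.0667], 1],
    [[-0.002, -0.011, -0.13], [0, 0, 0.0667], 1],
    [[-0.002, -0.011, -0.28], [0, 0, 0.0667], 1],
    [[0.086, 0.176, -0.37], [0, 0, -0.122], 1],
    [[0.086, 0.176, -0.37], [0, 0, -0.122], 1],
    [[0.086, 0.176, -0.37], [0, 0, -0.122], 1],
    [[0.086, 0.176, -0.37], [0, 0, -0.122], 1],
  ],
)

```text
time: 13.1
ee_pos: [0.5297, 0.1514, 0.1607]
tcp_rot: [180.0, -0.0, 10.6]
wrist_force: [-0.0, 0.2, -0.2]
opening: 0.0002
```

>>> send_rows(
  plan=[
    [[0, 0, 0], [0, 0, -0.47], 1],
    [[0, 0, 0], [0, 0, -0.47], 1],
    [[0, 0, 0], [0, 0, -0.47], 1],
    [[0, 0, 0], [0, 0, -0.47], 1],
    [[0, 0, 0], [0, 0, -0.47], 1],
    [[0, 0, 0], [0, 0, -0.47], 1],
    [[0, 0, 0], [0, 0, -0.47], 1],
    [[0, 0, 0], [0, 0, -0.47], 1],
    [[0, 0, 0], [0, 0, -0.47], 1],
    [[0, 0, 0], [0, 0, -0.47], 1],
  ],
)

```text
time: 14.1
ee_pos: [0.5292, 0.152, 0.1602]
tcp_rot: [-180.0, 0.0, 95.2]
wrist_force: [0.4, 0.1, -0.5]
opening: -0.0004
```

>>> send_rows(
  plan=[
    [[0, 0, 0], [0, 0, -0.39], 1],
    [[0, 0, 0], [0, 0, -0.39], 1],
    [[0, 0, 0], [0, 0, -0.39], 1],
    [[0, 0, 0], [0, 0, -0.39], 1],
    [[0, 0, 0], [0, 0, -0.39], 1],
    [[0, 0, 0], [0, 0, -0.39], 1],
    [[0, 0, 0], [0, 0, -0.39], 1],
    [[0, 0, 0], [0, 0, -0.39], 1],
    [[0, 0, 0], [0, 0, -0.39], 1],
  ],
)

```text
time: 15.0
ee_pos: [0.5294, 0.1521, 0.1602]
tcp_rot: [-180.0, 0.0, 165.2]
wrist_force: [0.5, 1.2, -0.5]
opening: 0.0001
```

```bash
python3 look.py k; python3 - <<'E'
from h import *
im=cv2.imread("pics/k.png")
Rz=lambda a:np.array([[np.cos(a),-np.sin(a)],[np.sin(a),np.cos(a)]])
for ph in range(-90,-30,20):
    a=np.radians(ph);u=Rz(.0562)@np.array([-np.cos(a),np.sin(a)])*.034
    q=np.array(proj("wrist",[.5225+u[0],.181+u[1],.086]))*1.5;cv2.circle(im,tuple(int(v) for v in q),3,(0,255,0),-1);print(ph,q)
cv2.imwrite("pics/k.png",im)
E
```

```text
jig 0.74 [245.6 139.9] [0.527 0.121 0.   ]
push_face 0.79 [253.6 177. ] [0.527 0.151 0.042]
nut_center 0.59 [267.6 219.7] [0.524 0.181 0.076]
offcut 0.61 [325.7 185.4] [0.462 0.183 0.018]
offcut 0.19 [267.  218.3] [0.527 0.201 0.018]
spare_nut 0.64 [291.9  59.1] [0.468 0.062 0.018]
15.3 [0.53  0.152 0.16 ] [-179.993    0.002  164.84 ] [ 16.04    4.4     4.203  89.806  -0.007 -58.8  ] [-0.067 -0.829 -0.331] 6.721320649599438e-05
-90 [384.23494849 276.29170296]
-70 [407.163851   273.03654208]
-50 [429.71264192 277.571595  ]
```

View pics/k.png

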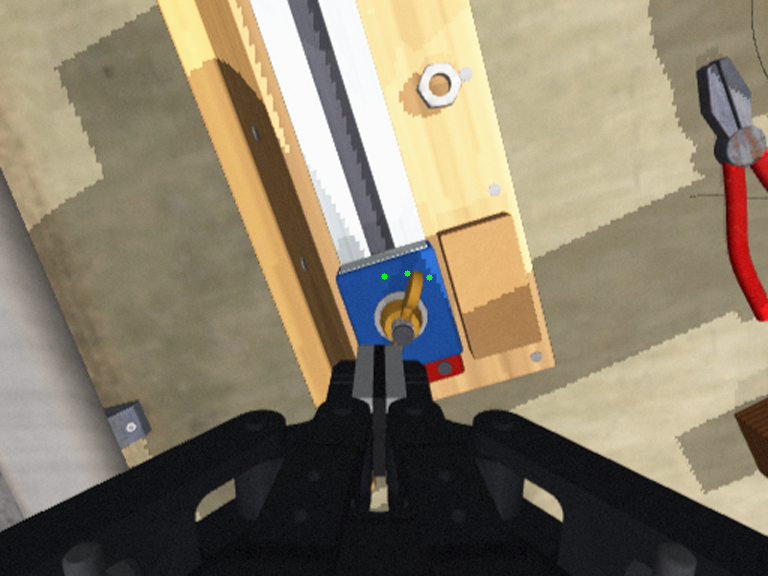

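The wing tip at (418,274) gives φ ≈ -60°, with the finger behind it and clear. The carriage is still against the red stop. Now stroke 2.

>>> send_rows(
  plan=[
    [[0, 0, 0.15], [0, 0, 0], 1],
    [[0, 0, 0.27], [0, 0, 0], 1],
    [[0, 0, 0.34], [0, 0, 0], 1],
    [[0, 0, 0.37], [0, 0, 0], 1],
    [[0.007, 0, 0.37], [0, 0, 0], 1],
  ],
)

```text
time: 15.8
ee_pos: [0.5275, 0.1525, 0.0484]
tcp_rot: [-179.9, -0.1, 164.9]
wrist_force: [2.0, -1.1, -1.3]
opening: -0.0
```

>>> send_rows(
  plan=[
    [[0.0125, -0.0047, 0], [0, 0, 0.0444], 1],
    [[0.0254, -0.0077, 0], [0, 0, 0.0889], 1],
    [[0.0387, -0.0088, 0], [0, 0, 0.1333], 1],
    [[0.052, -0.008, 0], [0, 0, 0.1778], 1],
    [[0.0651, -0.0054, 0], [0, 0, 0.2222], 1],
    [[0.0777, -0.001, 0], [0, 0, 0.2667], 1],
    [[0.0895, 0.0051, 0], [0, 0, 0.3111], 1],
    [[0.1004, 0.0127, 0], [0, 0, 0.3556], 1],
    [[0.1101, 0.0219, 0], [0, 0, 0.4], 1],
    [[0.1184, 0.0323, 0], [0, 0, 0.4444], 1],
  ],
)

```text
time: 16.8
ee_pos: [0.4969, 0.1713, 0.0514]
tcp_rot: [179.8, -0.0, 84.6]
wrist_force: [1.2, -2.0, -0.6]
opening: 0.0
```

>>> send_rows(
  plan=[
    [[0.0125, -0.0047, 0], [0, 0, 0.0444], 1],
    [[0.0254, -0.0077, 0], [0, 0, 0.0889], 1],
    [[0.0387, -0.0088, 0], [0, 0, 0.1333], 1],
    [[0.052, -0.008, 0], [0, 0, 0.1778], 1],
    [[0.0651, -0.0054, 0], [0, 0, 0.2222], 1],
    [[0.0777, -0.001, 0], [0, 0, 0.2667], 1],
    [[0.0895, 0.0051, 0], [0, 0, 0.3111], 1],
    [[0.1004, 0.0127, 0], [0, 0, 0.3556], 1],
    [[0.1101, 0.0219, 0], [0, 0, 0.4], 1],
    [[0.1184, 0.0323, 0], [0, 0, 0.4444], 1],
  ],
)

```text
time: 17.8
ee_pos: [0.5091, 0.2061, 0.0512]
tcp_rot: [-180.0, -0.1, 4.6]
wrist_force: [-3.0, -1.4, -0.2]
opening: 0.0001
```

```bash
python3 look.py l
```

```text
jig 0.98 [265.1 310.3] [0.526 0.119 0.   ]
offcut 0.89 [185.4 236.9] [0.466 0.184 0.018]
18.1 [0.509 0.206 0.05 ] [-179.961   -0.079    5.128] [ 22.038   4.647  -7.685  77.581   0.014 106.911] [-1.507 -0.458  0.763] -5.090725087089934e-05
```

>>> send_rows(
  plan=[
    [[0.0125, -0.0047, 0], [0, 0, 0.0444], 1],
    [[0.0254, -0.0077, 0], [0, 0, 0.0889], 1],
    [[0.0387, -0.0088, 0], [0, 0, 0.1333], 1],
    [[0.047, -0.0085, 0], [0, 0, 0.161], 1],
    [[0.047, -0.0085, 0], [0, 0, 0.161], 1],
    [[0.0295, -0.018, 0], [0, 0, 0.161], 1],
    [[0.0295, -0.018, -0.13], [0, 0, 0.161], 1],
    [[0.0295, -0.018, -0.28], [0, 0, 0.161], 1],
    [[0.0295, -0.018, -0.37], [0, 0, 0.161], 1],
    [[0.0295, -0.018, -0.37], [0, 0, 0.161], 1],
  ],
)

```text
time: 19.1
ee_pos: [0.5183, 0.2127, 0.1648]
tcp_rot: [-179.7, -0.3, -23.8]
wrist_force: [-0.2, 0.6, -0.3]
opening: 0.0001
```

>>> send_rows(
  plan=[
    [[0.12, 0.165, 0], [0, 0, -0.47], 1],
    [[0.12, 0.165, 0], [0, 0, -0.47], 1],
    [[0.12, 0.165, 0], [0, 0, -0.47], 1],
    [[0.12, 0.165, 0], [0, 0, -0.47], 1],
    [[0.12, 0.165, 0], [0, 0, -0.47], 1],
    [[0.12, 0.165, 0], [0, 0, -0.47], 1],
    [[0.12, 0.165, 0], [0, 0, -0.47], 1],
    [[0.12, 0.165, 0], [0, 0, -0.47], 1],
    [[0.12, 0.165, 0], [0, 0, -0.47], 1],
    [[0.12, 0.165, 0], [0, 0, -0.47], 1],
  ],
)

```text
time: 20.1
ee_pos: [0.5292, 0.1521, 0.1591]
tcp_rot: [-180.0, 0.1, 61.1]
wrist_force: [-0.3, 0.6, -0.5]
opening: 0.0001
```

>>> send_rows(
  plan=[
    [[0, 0, 0], [0, 0, -0.47], 1],
    [[0, 0, 0], [0, 0, -0.47], 1],
    [[0, 0, 0], [0, 0, -0.47], 1],
    [[0, 0, 0], [0, 0, -0.47], 1],
    [[0, 0, 0], [0, 0, -0.47], 1],
    [[0, 0, 0], [0, 0, -0.47], 1],
    [[0, 0, 0], [0, 0, -0.47], 1],
    [[0, 0, 0], [0, 0, -0.47], 1],
    [[0, 0, 0], [0, 0, -0.47], 1],
    [[0, 0, 0], [0, 0, -0.47], 1],
  ],
)

```text
time: 21.1
ee_pos: [0.5291, 0.1521, 0.1591]
tcp_rot: [-179.9, -0.0, 145.7]
wrist_force: [-0.6, -0.5, -0.8]
opening: 0.0001
```

>>> send_rows(
  plan=[
    [[0, 0, 0], [0, 0, -0.107], 1],
    [[0, 0, 0], [0, 0, -0.107], 1],
    [[0, 0, 0], [0, 0, -0.107], 1],
    [[0, 0, 0], [0, 0, -0.107], 1],
  ],
)

```text
time: 21.5
ee_pos: [0.5292, 0.1521, 0.1592]
tcp_rot: [-179.9, -0.1, 164.6]
wrist_force: [-0.6, 0.8, -0.7]
opening: -0.0001
```

```bash
cat > ang.py <<'E'
from h import *
import sys
im=camera(sys.argv[1]);im=cv2.GaussianBlur(im,(3,3),0).astype(int)
for ph in range(int(sys.argv[2]),int(sys.argv[3]),6):
    s=[]
    for r in (.022,.027,.031):
        a=np.radians(ph)-.0562;q=proj(sys.argv[1],[.5225-r*np.cos(a),.181+r*np.sin(a),.084])
        b,g,rr=im[int(round(q[1])),int(round(q[0]))];s.append(rr-b)
    print(ph,s)
o=sensors.get_obs();print(o["time"],o["ee_pos"],o["tcp_rot"])
E
python3 ang.py wrist -96 -20
```

```text
-96 [np.int64(4), np.int64(-121), np.int64(-120)]
-90 [np.int64(6), np.int64(-115), np.int64(-121)]
-84 [np.int64(3), np.int64(-105), np.int64(-108)]
-78 [np.int64(5), np.int64(-104), np.int64(-107)]
-72 [np.int64(18), np.int64(-104), np.int64(-107)]
-66 [np.int64(74), np.int64(66), np.int64(-18)]
-60 [np.int64(146), np.int64(138), np.int64(123)]
-54 [np.int64(146), np.int64(139), np.int64(64)]
-48 [np.int64(-80), np.int64(-108), np.int64(-121)]
-42 [np.int64(-120), np.int64(-122), np.int64(-121)]
-36 [np.int64(-119), np.int64(-120), np.int64(-134)]
-30 [np.int64(-121), np.int64(-121), np.int64(-141)]
-24 [np.int64(-122), np.int64(-122), np.int64(35)]
21.55 [0.52929122 0.15212523 0.15939273] [-1.79957270e+02 -5.31454726e-02  1.64466572e+02]
```

>>> send_rows(
  plan=[
    [[0, 0, 0.15], [0, 0, 0], 1],
    [[0, 0, 0.27], [0, 0, 0], 1],
    [[0, 0, 0.34], [0, 0, 0], 1],
    [[0, 0, 0.374], [0, 0, 0], 1],
    [[0.007, 0, 0.374], [0, 0, 0], 1],
  ],
)

```text
time: 22.05
ee_pos: [0.5271, 0.1524, 0.0467]
tcp_rot: [-179.9, -0.1, 164.4]
wrist_force: [2.3, -1.5, -2.1]
opening: 0.0001
```

>>> send_rows(
  plan=[
    [[0.0125, -0.0047, 0], [0, 0, 0.0444], 1],
    [[0.0254, -0.0077, 0], [0, 0, 0.0889], 1],
    [[0.0387, -0.0088, 0], [0, 0, 0.1333], 1],
    [[0.052, -0.008, 0], [0, 0, 0.1778], 1],
    [[0.0651, -0.0054, 0], [0, 0, 0.2222], 1],
    [[0.0777, -0.001, 0], [0, 0, 0.2667], 1],
    [[0.0895, 0.0051, 0], [0, 0, 0.3111], 1],
    [[0.1004, 0.0127, 0], [0, 0, 0.3556], 1],
    [[0.1101, 0.0219, 0], [0, 0, 0.4], 1],
    [[0.1184, 0.0323, 0], [0, 0, 0.4444], 1],
  ],
)

```text
time: 23.05
ee_pos: [0.497, 0.1716, 0.0499]
tcp_rot: [179.8, 0.0, 84.1]
wrist_force: [0.4, -3.1, 0.2]
opening: 0.0
```

>>> send_rows(
  plan=[
    [[0.0125, -0.0047, 0], [0, 0, 0.0444], 1],
    [[0.0254, -0.0077, 0], [0, 0, 0.0889], 1],
    [[0.0387, -0.0088, 0], [0, 0, 0.1333], 1],
    [[0.052, -0.008, 0], [0, 0, 0.1778], 1],
    [[0.0651, -0.0054, 0], [0, 0, 0.2222], 1],
    [[0.0651, -0.0054, 0], [0, 0, 0.2222], 1],
  ],
)

```text
time: 23.65
ee_pos: [0.4971, 0.1915, 0.0497]
tcp_rot: [179.9, -0.1, 44.3]
wrist_force: [-0.8, -1.7, 2.2]
opening: 0.0001
```

>>> send_rows(
  plan=[
    [[0.0061, -0.0026, 0], [0, 0, 0.0222], 1],
    [[0.0125, -0.0047, 0], [0, 0, 0.0444], 1],
    [[0.0189, -0.0064, 0], [0, 0, 0.0667], 1],
    [[0.0189, -0.0064, 0], [0, 0, 0.0667], 1],
  ],
)

```text
time: 24.05
ee_pos: [0.4984, 0.1957, 0.0493]
tcp_rot: [180.0, 0.1, 32.5]
wrist_force: [-6.7, -6.8, 6.0]
opening: 0.0002
```

>>> send_rows(
  plan=[
    [[0.003, 0, 0], [0, 0, 0], 1],
    [[0.006, 0, 0], [0, 0, 0], 1],
    [[0.006, 0, 0], [0, 0, 0], 1],
  ],
)

```text
time: 24.35
ee_pos: [0.4989, 0.196, 0.0491]
tcp_rot: [180.0, 0.2, 32.7]
wrist_force: [-11.5, -9.7, 8.3]
opening: 0.0002
```

>>> send_rows(
  plan=[
    [[0.005, 0, 0], [0, 0, 0], 1],
    [[0.008, 0, 0], [0, 0, 0], 1],
    [[0.008, 0, 0], [0, 0, 0], 1],
    [[0.008, 0, 0], [0, 0, 0], 1],
  ],
)

```text
time: 24.75
ee_pos: [0.4995, 0.1964, 0.049]
tcp_rot: [180.0, 0.4, 32.7]
wrist_force: [-19.9, -13.3, 12.4]
opening: 0.0
```

>>> send_rows(
  plan=[
    [[-0.02, 0, 0], [0, 0, 0], 1],
    [[-0.04, -0.01, 0], [0, 0, 0], 1],
    [[-0.04, -0.02, -0.15], [0, 0, 0], 1],
    [[-0.04, -0.05, -0.3], [0, 0, 0], 1],
    [[-0.04, -0.2, -0.45], [0, 0, 0], 1],
    [[-0.04, -0.2, -0.45], [0, 0, 0], 1],
    [[-0.04, -0.2, -0.45], [0, 0, 0], 1],
  ],
)

```text
time: 25.45
ee_pos: [0.4606, 0.2446, 0.1852]
tcp_rot: [180.0, -0.2, 32.7]
wrist_force: [-0.7, -0.0, 0.8]
opening: -0.0001
```

```bash
python3 look.py m; python3 ang.py wrist 40 94
```

```text
spare_nut 0.37 [227.4 213.8] [0.463 0.186 0.018]
25.75 [0.46  0.242 0.182] [-179.995    0.123   32.408] [27.757  0.533  2.565 92.155 -0.005 85.349] [0.028 0.274 0.797] -6.477773481587193e-05
40 [np.int64(-5), np.int64(-6), np.int64(-3)]
46 [np.int64(-4), np.int64(-5), np.int64(-4)]
52 [np.int64(-3), np.int64(-4), np.int64(-3)]
58 [np.int64(-4), np.int64(-3), np.int64(-1)]
64 [np.int64(-4), np.int64(-3), np.int64(-3)]
70 [np.int64(-5), np.int64(-3), np.int64(-4)]
76 [np.int64(-5), np.int64(-10), np.int64(-83)]
82 [np.int64(-4), np.int64(-116), np.int64(-130)]
88 [np.int64(1), np.int64(-129), np.int64(-129)]
25.8 [0.46033093 0.24229886 0.181905  ] [-1.79992969e+02  1.05378722e-01  3.24034583e+01]
```

View pics/m.png

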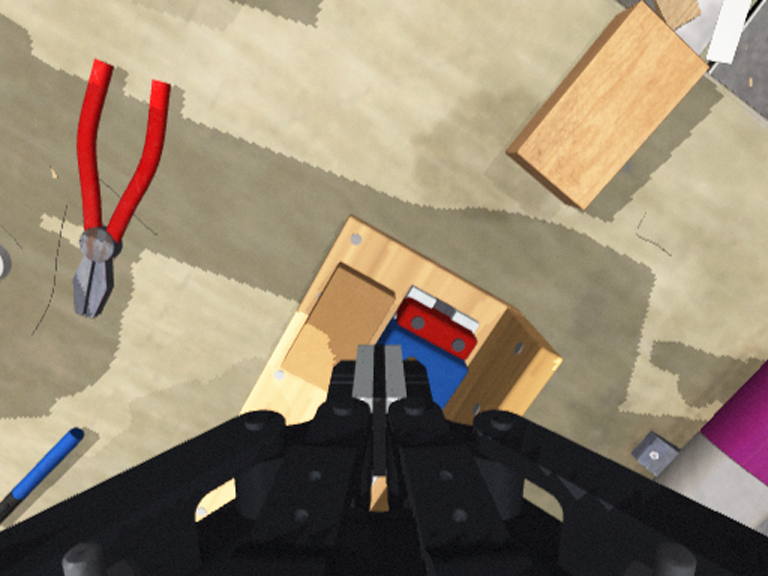

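The fingers hide the nut, so I'll shift to get a clear view.

>>> send_rows(
  plan=[
    [[0.06, 0.1, -0.15], [0, 0, 0], 1],
    [[0.06, 0.33, -0.15], [0, 0, 0], 1],
    [[0.06, 0.33, -0.15], [0, 0, 0], 1],
    [[0.06, 0.33, -0.15], [0, 0, 0], 1],
    [[0.06, 0.33, -0.15], [0, 0, 0], 1],
  ],
)

```text
time: 26.3
ee_pos: [0.5287, 0.1686, 0.2274]
tcp_rot: [-180.0, 0.1, 32.4]
wrist_force: [-0.8, 1.1, 0.1]
opening: -0.0002
```

```bash
python3 look.py n; python3 ang.py wrist 40 94
```

```text
jig 0.81 [229.8 189. ] [0.524 0.122 0.   ]
push_face 0.79 [235.7 183.2] [0.523 0.143 0.042]
push_face 0.66 [162.4 210.8] [0.469 0.07  0.042]
nut_center 0.75 [255.3 159.3] [0.523 0.182 0.076]
offcut 0.95 [211.9 122. ] [0.464 0.183 0.018]
spare_nut 0.79 [163.7 210.3] [0.469 0.06  0.018]
26.6 [0.528 0.17  0.228] [-179.996   -0.003   32.506] [17.817  6.177 13.658 97.479  0.004 75.311] [-0.785 -0.067  0.478] -0.0003086916527396714
40 [np.int64(-113), np.int64(-119), np.int64(-128)]
46 [np.int64(-113), np.int64(-116), np.int64(-127)]
52 [np.int64(-108), np.int64(-120), np.int64(-126)]
58 [np.int64(54), np.int64(7), np.int64(-36)]
64 [np.int64(155), np.int64(149), np.int64(119)]
70 [np.int64(113), np.int64(49), np.int64(45)]
76 [np.int64(-102), np.int64(-126), np.int64(-127)]
82 [np.int64(-127), np.int64(-124), np.int64(-126)]
88 [np.int64(-125), np.int64(-126), np.int64(-125)]
26.65 [0.52834554 0.16972305 0.22813776] [-1.79999681e+02 -5.09619303e-03  3.24995897e+01]
```

View pics/n.png

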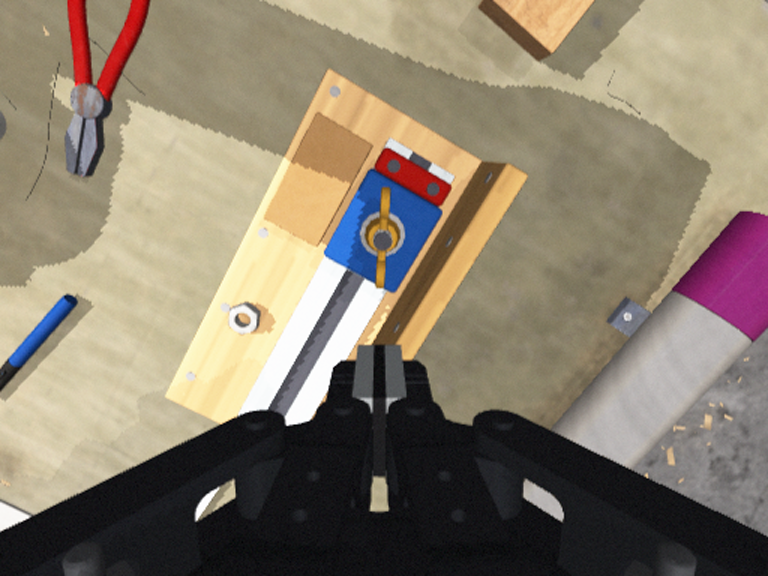

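The wing is at φ ≈ 64–65°, so 7.4 rad, its stop. The carriage touches the red block with no gap, at (415,185), and the offcut and hex nut are where they were. Handing in.

```bash
python3 -c "
from workcell import bot;print(bot.job_done())"
```

```text
the job is handed in; nothing more can be done
None
```

I pushed the carriage home and ran the wing nut down to its stop in three clockwise strokes with shut fingers, then handed the job in at about 27 s of the 64 s.

**Carriage:** the push stalled against the red stop at about 22 N. The last picture shows the carriage touching the stop, with the nut's axis where home puts it.

**Wing nut:** the last stroke stalled with the wrist force rising to about 25 N. The last picture puts the wing at about 64–65°. Counting turns, that is about 7.4 rad, but I read it from the image in 6° steps, so to a few hundredths of a radian at best.

**Bystanders:**
- The offcut and hex nut were found within a few mm of where they started.
- I never went near the sanding block or the white strip, and I did not re-measure them at the end.

**Faults on the way:**
- **Finger height:** the real fingertips sit about 20 mm short of the reported TCP. My first push therefore pressed on the nut's hub above the carriage and only moved the carriage part of the way. I saw this in the pictures, lowered the finger and pushed the proper face.
- **Extra picture:** I viewed 11 pictures, one over the budget, because the fingers hid the nut in the tenth.

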